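# Open the spray-line valve on the patio

### The job

Two brass valves with steel handwheels stand on the patio table. Open the one that feeds the grey spray nozzle cap by about a quarter turn anticlockwise and not much more, letting your hand rise with the stem, then let go of it. Leave the other, plugged valve shut and do not knock or move the glass salt cellar.

Things in the scene. Friction and masses are not known exactly. Their poses are not given: they have to be found in the camera images.
- spray_wheel_centre (a point): Centre, half-way up the rim, of the level steel handwheel to turn; rises with it. Wheel 56 mm across (16 facets), rim 14 mm high, hub nut 4 mm above it; centre 107 mm up when shut. Fixed brass valve on a 100 mm square foot; outlet 48 mm up, pointing roughly away from the robot, bears a grey ribbed nozzle cap 48 mm across, ending 120 mm from the axis. Site z: up; x, y turn with the wheel
- spray_wheel (a joint): Angle of that wheel, rad: 0 shut (as at the start), growing anticlockwise seen from above, stop at 3.2. Wheel and stem rise 8 mm per rad (12.6 mm in a quarter turn). Friction about 0.12 N m; stays where left. Can be gripped across the rim from above at any yaw: nothing but the 32 mm wide bonnet lies within 25 mm below the rim's underside
- plug_wheel (a joint): The same for the other valve, alike in wheel, body and height, but its short outlet is closed by a small square brass plug ending 60 mm from the axis. The two wheels' axes are at least 260 mm apart. To be left shut at 0
- salt_centre (a point): Centre, half-way up, of a loose open clear-glass salt cellar, 52 mm across and 50 mm high, with white salt in it, standing on the table nearer the robot than the valves. Site z: up
There are look-alikes about, which are no part of the job. Of the things shaped like the part that bears salt_centre, the clear glass one is meant. Leave any blue look-alike of the part that bears spray_wheel_centre alone.

How it is judged (in metres and radians):
At the end, for the whole second after the job is handed in: The spray valve's handwheel stands 63 to 117 degrees anticlockwise of shut (a quarter turn, within about 27 degrees), risen with its stem and at rest; the plugged valve is within 10 degrees of shut; the salt cellar stands upright within 20 mm of where it was (value of joint spray_wheel between 1.1 and 2.05 rad and height (world z) of spray_wheel_centre above 0.1145 m and velocity of joint spray_wheel between -0.05 and 0.05 rad/s and value of joint plug_wheel below 0.17 rad and distance of salt_centre from where it was at the start of the episode below 0.02 m and angle between salt_centre's own z axis and vertical below 0.2 rad); the robot touches nothing.
It fails at once if the plugged valve is turned by more than 10 degrees (value of joint plug_wheel above 0.175 rad).
It fails at once if the spray valve is opened far beyond a quarter turn (value of joint spray_wheel above 2.3 rad).
It fails at once if the salt cellar is knocked over or moved by more than 20 mm (distance of salt_centre from where it was at the start of the episode above 0.02 m or angle between salt_centre's own z axis and vertical above 0.5 rad).
It also fails if it takes over 35 s, if anything falls off the work surface, if the arm or the gripper's body presses on something with over 40 N, if the wrist force passes 120 N, or if a joint passes its speed limit or range.

### The arm

A 7-joint arm with a two-finger parallel gripper is mounted at the origin on the work surface. World frame = base frame: x ahead of the robot, y to its left, z up, the work surface at z = 0. Lengths are in m, angles in degrees, forces in N, time in s.
With the tool pointing down it reaches from about 0.425 to 0.825 m from the base axis. Payload 3.6 kg.
Tool frame: the origin (TCP) lies at the very end of the fingers, on their centre line; the grasp point (between the pads) lies 19 mm behind it; z points along the fingers, y is the line along which they close (so a half turn about z gives the same grasp; the last joint's range is limited). The gripper opens to 85 mm and grips with 20 to 120 N. Pads are 22 mm wide; open, the fingers measure 114 mm over their backs; the gripper's body (76 mm by 85 mm) begins 54 mm behind the grasp point. The pads swing forward as they close: fully open they stand 13 mm farther back than shut.
Start: joints at [73.711, 35.231, -0.722, 81.555, 0.464, 63.22, -2.315], TCP at [0.166, -0.628, 0.208] pointing down, gripper open.
Joint ranges: [-178.69, 178.69], [-17.37, 117.87], [-77.05, 75.6], [15.02, 138.74], [-78.02, 258.01], [0.78, 113.62], [-162.83, 162.83]. Speed limits (degrees/s): [159.86, 159.86, 180, 180, 180, 180, 180].

### API

Orientations are given as a 3x3 rotation matrix whose columns are the frame's x, y, z axes.
In Python, from station import env gives the robot as it stands.
- The arm moves only by the shell command python3 -m creep 'ROWS' [OPENING] [FORCE]. ROWS is text: rows parted by semicolons, each of 6 numbers parted by spaces: the shift along the tool's x, y, z normalised to -1 to 1, where 1 is 1000 mm, then the turn, a rotation vector about the tool's x, y, z normalised to -1 to 1, where 1 is 120 degrees. In form: dx dy dz ax ay az; .... A call has 1 to 20 rows; each row is the pose to reach, as a shift and turn from the pose commanded when the call began, along the tool's axes at that moment; what a row does not reach only later rows make up. A row lasts 1/10 s, in which the tool goes at most 50 mm and 8.59 degrees, less where a joint would pass 70% of its speed; a pose out of reach is approached as far as the arm can. A call with a number of a shift or a turn outside -1 to 1 is refused whole. A call with a gripper value outside its range is refused whole. OPENING is the closure, from 0 (fully open) to 1 (shut), set as the call begins (- or left out, the last holds). The fingers move at their own pace and stop on an object; FORCE is the grip in N (left out, the last holds). Time passes only in rows, so rows that repeat a pose let the fingers close. It gives the time, the measured TCP pose, the force, the opening and the grip force at its end, in the units of the state.
- env.observe(): the state, without advancing time (a new reading comes with each control period).
- env.grab_frame(name): name is "side" or "top" or "wrist"; returns a dict with "color" (420x560x3 uint8, red, green, blue), "camera_matrix" (3x3 intrinsics, pixels), "rvec" (rotation vector, rad) and "tvec" (3), from world to camera coordinates, as OpenCV has them; the wrist camera has in their place "tool_from_camera" (4x4, takes a point from camera to tool coordinates, whose origin is the TCP and whose axes are the flange's). Camera axes: x right, y down, z forward; pixel columns grow to the right and rows downward; lengths in m; the calibration is good to about 2 mm. A picture is of the moment at which its call begins: read the wrist's pose just before it. There is no depth.
- env.finish_job(): hands the job in; it is judged then, once.
The state is a dict: "time_s": time; "joint_pos": joint angles; "joint_velocities": joint speeds; "joint_efforts": joint torques, N m; "position": TCP position; "tcp_rot": TCP orientation; "contact_force": force on the tool from outside, world axes, zero at the start; "ft_torque": the same for the moment, N m; "opening": finger opening in m; "grasp_force": force on a finger pad.
Only numpy, scipy, OpenCV 4.12 (cv2) and the standard library are available. Lean on these libraries where they do the work, as an engineer would, in place of code of your own. Each camera call takes 0.05 s, during which the arm holds its last target. There are 200 camera calls.

## Working session

There is one attempt and no reset: what is moved stays moved. The work goes in short steps, Python scripts to look and compute and a shell command to move; the robot and the scene stay as the last step left them, time stands still between calls to the robot, and variables do not carry over. Pictures are saved under pics/ and viewed, at most 10 in all, crops included, and the job is handed in when it is done.

```bash
ls; mkdir -p pics; python3 - <<'E'
from station import env
import cv2,numpy as np
s=env.observe(); print(s)
for n in("top","side"):
    f=env.grab_frame(n); cv2.imwrite(f"pics/{n}0.png",f["color"][:,:,::-1])
    np.savez(f"pics/{n}0.npz",**f); print(n,f["camera_matrix"],f["rvec"],f["tvec"])
E
```

```text
pics
{'time_s': 0.0, 'joint_pos': array([73.71111622, 35.28931202, -0.72096899, 81.64176088,  0.46587419,
       63.22255692, -2.31467855]), 'joint_velocities': array([-0.03820033,  0.08840279,  0.0513956 ,  0.08092141,  0.02837843,
       -0.0088876 ,  0.05510412]), 'joint_efforts': array([ 2.29607367e-04, -4.69223642e+01,  2.59371568e-01, -1.71038175e+01,
        9.94280737e-03,  9.51691938e-03, -7.72944929e-06]), 'position': array([ 0.16548159, -0.62770763,  0.20703513]), 'tcp_rot': array([[ 9.66940553e-01,  2.55000783e-01, -7.53979116e-04],
       [ 2.55001883e-01, -9.66937272e-01,  2.52030014e-03],
       [-8.63720006e-05, -2.62924650e-03, -9.99996540e-01]]), 'contact_force': array([-0.25759443, -0.88151406, -0.49954597]), 'ft_torque': array([ 0.00149733, -0.01567877,  0.02563127]), 'grasp_force': 0.0, 'opening': 0.08549961040663195}
top [[462.07515157   0.         275.70486428]
 [  0.         462.07515157 216.81859968]
 [  0.           0.           1.        ]] [ 2.15988504 -2.1093848   0.16769066] [0.01437999 0.50681837 1.08727198]
side [[470.86714395   0.         290.13799637]
 [  0.         470.86714395 215.26393895]
 [  0.           0.           1.        ]] [ 0.10148468 -2.8750735   1.22048888] [0.51804705 0.09868351 1.07579178]
```

View pics/top0.png

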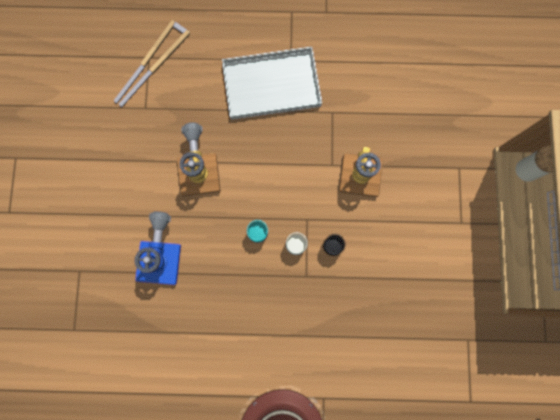

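View pics/side0.png

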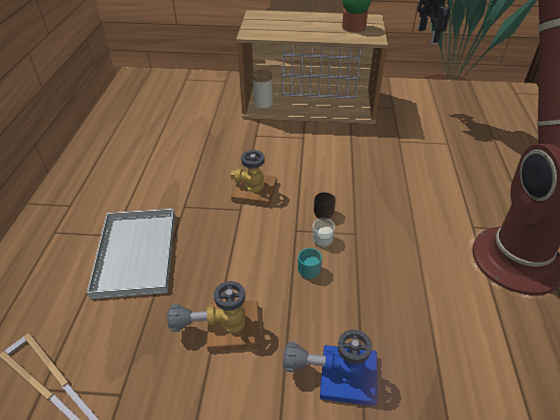

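The top view shows these valves:
- Brass valve with a grey nozzle: wheel at (192,165), nozzle at (192,132). This fits the description of the spray valve.
- Brass valve with a small plug at (367,165). This is the one to leave shut.
- Blue look-alike at (148,260). Leave it alone.

There are three cups: teal (257,231), clear glass with salt (296,244), which is the salt cellar, and black (334,245). I'll confirm the valve in an enlarged crop and triangulate the wheel.

```bash
cat > h.py <<'E'
import numpy as np,cv2
def load(n): return dict(np.load(f"pics/{n}0.npz"))
def ray(f,uv):
    R=cv2.Rodrigues(f["rvec"])[0]; K=f["camera_matrix"]
    d=R.T@np.linalg.inv(K)@[uv[0],uv[1],1.]; return -R.T@f["tvec"],d/np.linalg.norm(d)
def plane(f,uv,z):
    o,d=ray(f,uv); return o+d*(z-o[2])/d[2]
def tri(a,b):
    A=np.zeros((3,3));c=np.zeros(3)
    for o,d in(a,b):
        P=np.eye(3)-np.outer(d,d);A+=P;c+=P@o
    return np.linalg.solve(A,c)
E
python3 - <<'E'
from h import *
t,s=load("top"),load("side")
def mask(f,x0,y0,x1,y1):
    c=f["color"][y0:y1,x0:x1]; h=cv2.cvtColor(c,cv2.COLOR_RGB2HSV)
    m=((h[...,1]<75)&(h[...,2]<125)).astype(np.uint8)
    n,l,st,ce=cv2.connectedComponentsWithStats(m)
    i=1+np.argmax(st[1:,4]); p=np.argwhere(l==i)[:,::-1].astype(np.float32)
    e=cv2.fitEllipse(cv2.convexHull(p)); print(st[i],np.add(e[0],(x0,y0)),e[1:])
    return np.add(e[0],(x0,y0))
a=mask(t,175,146,212,190); b=mask(s,208,278,250,312)
p=tri(ray(t,a),ray(s,b)); print("spray",p,plane(t,a,.113),plane(s,b,.113))
a=mask(t,350,146,386,184); b=mask(s,236,147,270,170)
print("plug",tri(ray(t,a),ray(s,b)),plane(t,a,.113))
print("nozzle",plane(t,(192,130),.06),"salt",plane(t,(296,243),.045),"teal",plane(t,(257,231),.045),"blue",plane(t,(148,260),.11))
A=cv2.resize(t["color"][110:210,150:235],None,fx=4.5,fy=4.5,interpolation=cv2.INTER_CUBIC)
B=cv2.resize(s["color"][270:360,160:270],None,fx=3.7,fy=4.5*100/90*1,interpolation=cv2.INTER_CUBIC)
B=cv2.resize(s["color"][270:360,165:250],(A.shape[1],A.shape[0]),interpolation=cv2.INTER_CUBIC)
cv2.imwrite("pics/crop.png",np.hstack([A,B])[:,:,::-1])
E
```

```text
[  5   5  24  26 329] [191.19841766 163.6152153 ] ((23.05628204345703, 25.18117904663086), 157.75833129882812)
[  6   3  31  30 660] [229.10194016 295.205616  ] ((29.598073959350586, 31.572559356689453), 74.76981353759766)
spray [0.61746453 0.22702121 0.10620426] [0.61554784 0.22567087 0.113     ] [0.61614714 0.23193159 0.113     ]
[  6   8  24  23 265] [367.38764381 164.8743248 ] ((22.922657012939453, 23.74712562561035), 92.24191284179688)
[  5   3  24  19 332] [252.41885567 158.69752407] ((18.595653533935547, 23.595050811767578), 88.67041778564453)
plug [ 0.62504227 -0.18596596  0.10538517] [ 0.62196739 -0.18437657  0.113     ]
nozzle [0.71633025 0.23881251 0.06      ] salt [ 0.44291119 -0.02410769  0.045     ] teal [0.4698563  0.07079056 0.045     ] blue [0.38956296 0.31186185 0.11      ]
```

View pics/crop.png

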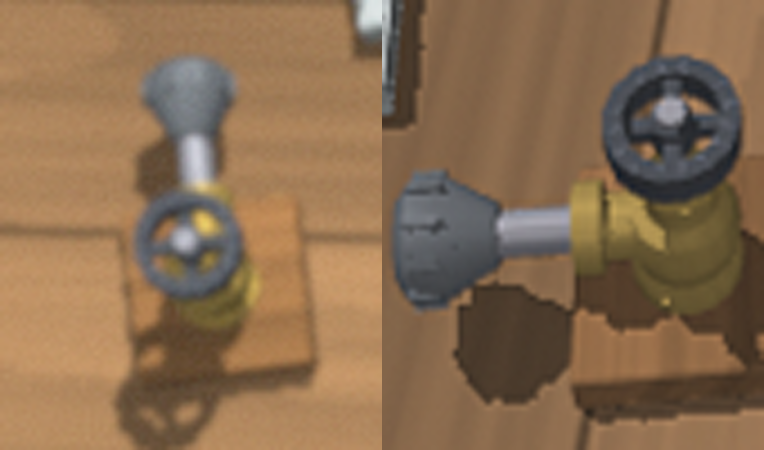

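The crop confirms it: brass body, grey ribbed nozzle cap, and a level four-spoke wheel at about (0.617, 0.227, 0.107). I'll rise clear of everything, then cross over to above the wheel.

```bash
python3 -m creep '0 0 -0.04 0 0 0; 0 0 -0.09 0 0 0; 0 0 -0.14 0 0 0; 0.02 -0.022 -0.14 0 0 0; 0.05 -0.055 -0.14 0 0 0; 0.08 -0.087 -0.14 0 0 0; 0.11 -0.12 -0.14 0 0 0; 0.14 -0.152 -0.14 0 0 0; 0.17 -0.185 -0.14 0 0 0; 0.2 -0.217 -0.14 0 0 0; 0.23 -0.25 -0.14 0 0 0; 0.26 -0.283 -0.14 0 0 0; 0.29 -0.315 -0.14 0 0 0; 0.32 -0.348 -0.14 0 0 0; 0.35 -0.38 -0.14 0 0 0; 0.38 -0.413 -0.14 0 0 0; 0.41 -0.446 -0.14 0 0 0; 0.44 -0.478 -0.14 0 0 0; 0.46 -0.5 -0.14 0 0 0; 0.46 -0.5 -0.14 0 0 0' 0 60
python3 -c "
from station import env;print(env.observe()['joint_pos'])"
```

```text
time_s: 2.1
position: [0.4839, -0.0222, 0.3477]
tcp_rot: [[0.964, 0.264, -0.0], [0.264, -0.964, 0.004], [0.001, -0.004, -1.0]]
contact_force: [-1.0, -0.8, 1.0]
opening: 0.0854
grasp_force: 0.0
[ 16.21651627  14.59773912 -21.13680517  93.68554123   5.24420862
  72.7350004  -80.53559095]
```

```bash
python3 -m creep '0.02 -0.022 0 0 0 0; 0.05 -0.054 0 0 0 0; 0.08 -0.086 0.01 0 0 0; 0.11 -0.119 0.02 0 0 0; 0.14 -0.151 0.04 0 0 0; 0.17 -0.183 0.06 0 0 0; 0.185 -0.2 0.08 0 0 0; 0.192 -0.207 0.1 0 0 0; 0.192 -0.207 0.1 0 0 0; 0.192 -0.207 0.1 0 0 0'
python3 - <<'E'
from station import env
from h import *
s=env.observe(); f=env.grab_frame("wrist"); cv2.imwrite("pics/w1.png",f["color"][:,:,::-1])
print(s["position"],s["joint_pos"]);np.savez("pics/w1.npz",p=s["position"],R=s["tcp_rot"],**f); print(f["tool_from_camera"])
E
```

```text
time_s: 3.1
position: [0.616, 0.2197, 0.248]
tcp_rot: [[0.967, 0.254, -0.001], [0.254, -0.967, -0.002], [-0.001, 0.001, -1.0]]
contact_force: [0.5, 0.8, -0.7]
opening: 0.0855
grasp_force: 0.0
[0.61598784 0.21968944 0.24801982] [  -9.51820667   35.35580092  -22.11248088   76.85197032   13.43175408
   70.43390987 -107.75497493]
[[-9.73681931e-04 -9.51962415e-01 -3.06213343e-01  7.72093071e-02]
 [ 9.99998189e-01 -4.26197862e-04 -1.85477163e-03  5.57982880e-04]
 [ 1.63516541e-03 -3.06214595e-01  9.51961106e-01 -1.66327582e-01]
 [ 0.00000000e+00  0.00000000e+00  0.00000000e+00  1.00000000e+00]]
```

View pics/w1.png

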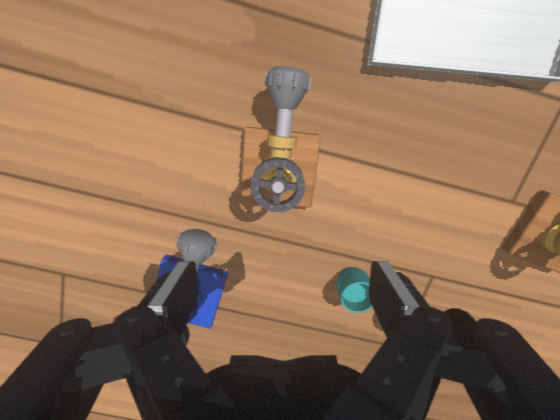

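The wrist view shows the wheel at about (278,185), with the nozzle ahead of it at (288,85). The blue valve, at (205,290), is well behind. I'll cast that rim ellipse onto the wheel's height.

```bash
python3 - <<'E'
from h import *
f=dict(np.load("pics/w1.npz")); x0,y0=247,153
c=f["color"][y0:218,x0:310]; h=cv2.cvtColor(c,cv2.COLOR_RGB2HSV)
m=((h[...,1]<75)&(h[...,2]<135)).astype(np.uint8)
n,l,st,ce=cv2.connectedComponentsWithStats(m); i=1+np.argmax(st[1:,4])
e=cv2.fitEllipse(cv2.convexHull(np.argwhere(l==i)[:,::-1].astype(np.float32))); uv=np.add(e[0],(x0,y0)); print(st[i],uv,e[1])
T=f["tool_from_camera"]; d=f["R"]@T[:3,:3]@np.linalg.inv(f["camera_matrix"])@[*uv,1]; o=f["p"]+f["R"]@T[:3,3]
for z in(.107,.114):
    p=o+d*(z-o[2])/d[2]; print(p, f["R"].T@(p-f["p"]))
E
```

```text
[   3    5   55   54 1719] [277.37730598 184.56297874] (54.1641731262207, 54.54995346069336)
[0.61707058 0.22600014 0.107     ] [ 0.00283903 -0.00603097  0.14100764]
[0.6187543  0.22629671 0.114     ] [ 0.00453343 -0.00588085  0.13400554]
```

```bash
python3 -m creep '0.0035 -0.006 0.02 0 0 0; 0.0035 -0.006 0.045 0 0 0; 0.0035 -0.006 0.065 0 0 0; 0.0035 -0.006 0.08 0 0 0; 0.0035 -0.006 0.09 0 0 0; 0.0035 -0.006 0.1 0 0 0; 0.0035 -0.006 0.11 0 0 0; 0.0035 -0.006 0.12 0 0 0; 0.0035 -0.006 0.13 0 0 0; 0.0035 -0.006 0.14 0 0 0; 0.0035 -0.006 0.15 0 0 0; 0.0035 -0.006 0.157 0 0 0; 0.0035 -0.006 0.163 0 0 0; 0.0035 -0.006 0.163 0 0 0; 0.0035 -0.006 0.163 0 0 0; 0.0035 -0.006 0.163 0 0 0' 0 60
python3 - <<'E'
from station import env
from h import *
f=env.grab_frame("wrist"); g=env.grab_frame("side")
np.savez("pics/w20.npz",**f)
a=f["color"]; b=cv2.resize(g["color"][230:350,160:320],(560,420),interpolation=cv2.INTER_CUBIC)
cv2.imwrite("pics/c2.png",cv2.resize(np.hstack([a,b]),(800,300))[:,:,::-1])
E
```

```text
time_s: 4.75
position: [0.6181, 0.2284, 0.0858]
tcp_rot: [[0.967, 0.255, 0.001], [0.255, -0.967, 0.001], [0.001, -0.0, -1.0]]
contact_force: [0.1, -0.5, 1.0]
opening: 0.0856
grasp_force: 0.0
```

View pics/c2.png

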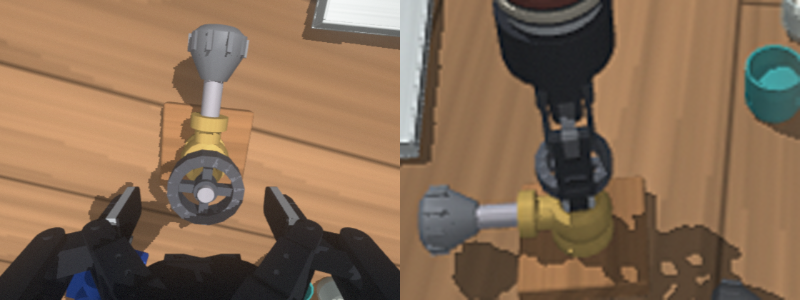

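The wrist view shows the wheel at about (205,190), midway between the pads at (125,205) and (280,205). The side view shows the finger centred on the wheel. I'll close the gripper.

```bash
python3 -m creep '0 0 0 0 0 0; 0 0 0 0 0 0; 0 0 0 0 0 0; 0 0 0 0 0 0; 0 0 0 0 0 0; 0 0 0 0 0 0; 0 0 0 0 0 0; 0 0 0 0 0 0' 1 50
```

```text
time_s: 5.65
position: [0.6168, 0.2358, 0.0894]
tcp_rot: [[0.966, 0.26, 0.003], [0.26, -0.966, 0.01], [0.005, -0.009, -1.0]]
contact_force: [-4.8, 7.4, 12.5]
opening: 0.0307
grasp_force: 66.7
```

Opening reads 31 mm, not 56, so the fingers are not on the rim as planned. I'll look before doing anything else.

```bash
python3 - <<'E'
from station import env
from h import *
f=env.grab_frame("wrist"); g=env.grab_frame("side")
a=cv2.resize(f["color"][140:380,120:440],(560,420),interpolation=cv2.INTER_CUBIC); b=cv2.resize(g["color"][240:345,170:310],(560,420),interpolation=cv2.INTER_CUBIC)
cv2.imwrite("pics/c3.png",cv2.resize(np.hstack([a,b]),(800,300))[:,:,::-1])
E
```

```text
(no output)
```

View pics/c3.png

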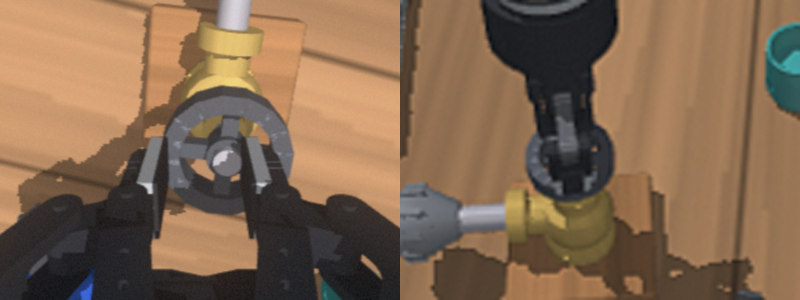

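The right finger rode over the rim and is now clamped on the hub: left pad at (160,170) outside the rim, right pad at (255,160) inside it. So the open tips sat higher than I assumed. I'll work out the tip height from the earlier side view, where the near tip was at side pixel (230,313).

```bash
python3 - <<'E'
from station import env
from h import *
s=env.observe(); print(s["position"],s["opening"],s["contact_force"],s["ft_torque"])
g=load("side")
o,d=ray(g,(230,313))
for y in(.265,.27,.275,.28): print(o+d*(y-o[1])/d[1])
E
python3 -m creep '0 0 0 0 0 0; 0 0 0 0 0 0; 0 0 0 0 0 0; 0 0 0 0 0 0; 0 0 0 0 0 0' 0 50
python3 - <<'E'
from station import env
from h import *
f=env.grab_frame("wrist"); g=env.grab_frame("side")
a=cv2.resize(f["color"][160:385,120:420],(400,300),interpolation=cv2.INTER_CUBIC); b=cv2.resize(g["color"][265:325,195:275],(400,300),interpolation=cv2.INTER_CUBIC)
cv2.imwrite("pics/c4.png",np.hstack([a,b])[:,:,::-1])
E
```

```text
[0.61678126 0.23579895 0.08941002] 0.03051264846188354 [-4.80324757  7.85809459 12.0820158 ] [ 0.53099423  0.8781146  -0.06472642]
[0.60980753 0.265      0.10585427]
[0.60842045 0.27       0.11332544]
[0.60703337 0.275      0.1207966 ]
[0.60564629 0.28       0.12826777]
time_s: 6.25
position: [0.6177, 0.2266, 0.0844]
tcp_rot: [[0.967, 0.254, -0.001], [0.254, -0.967, -0.002], [-0.002, 0.001, -1.0]]
contact_force: [-0.2, 0.2, 0.1]
opening: 0.0856
grasp_force: 0.0
```

View pics/c4.png

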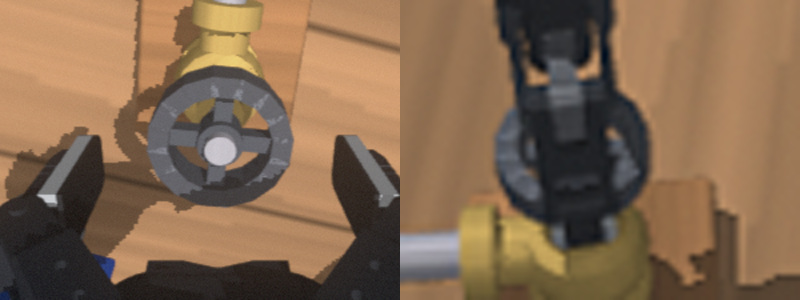

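The open pads straddle the wheel evenly: wheel (220,150), pads (90,140) and (345,140) in the left crop. I'll find the tip height by triangulating the two tip corners, using the known 85 mm gap.

```bash
python3 - <<'E'
from h import *
f=dict(np.load("pics/w20.npz"));T=np.linalg.inv(f["tool_from_camera"]);K=f["camera_matrix"]
def pr(p):
    q=K@(T[:3,:3]@p+T[:3,3]); return q[:2]/q[2]
for z in(-.03,-.02,-.013,0): print(z,[pr(np.array([x,y,z])).round(0) for x in(-.011,.011) for y in(-.0427,.0427)])
E
```

```text
-0.03 [array([202., 287.]), array([364., 287.]), array([198., 249.]), array([367., 249.])]
-0.02 [array([206., 277.]), array([359., 277.]), array([203., 241.]), array([362., 240.])]
-0.013 [array([209., 270.]), array([356., 270.]), array([206., 235.]), array([359., 235.])]
0 [array([214., 260.]), array([351., 260.]), array([212., 227.]), array([354., 227.])]
```

The tip corners at about (197,263) and (371,262) put the open tips some 30–40 mm behind the TCP, above the rim, which explains the ride-over. I'll lower 14 mm, to TCP z of about 0.070, and close again.

```bash
python3 -m creep '0 0 0.005 0 0 0; 0 0 0.01 0 0 0; 0 0 0.014 0 0 0; 0 0 0.014 0 0 0; 0 0 0.014 0 0 0' 0 50 && python3 -m creep '0 0 0 0 0 0; 0 0 0 0 0 0; 0 0 0 0 0 0; 0 0 0 0 0 0; 0 0 0 0 0 0; 0 0 0 0 0 0; 0 0 0 0 0 0' 0.6 40
```

```text
time_s: 6.85
position: [0.6176, 0.2281, 0.071]
tcp_rot: [[0.967, 0.255, -0.0], [0.255, -0.967, -0.0], [-0.0, -0.0, -1.0]]
contact_force: [0.2, -0.1, 0.1]
opening: 0.0853
grasp_force: 0.0
time_s: 7.55
position: [0.6187, 0.226, 0.0723]
tcp_rot: [[0.967, 0.254, 0.002], [0.254, -0.967, -0.003], [0.001, 0.003, -1.0]]
contact_force: [-0.8, -3.8, 4.9]
opening: 0.0546
grasp_force: 42.2
```

Opening is 55 mm with 42 N of grip, so the pads are on the rim. I'll turn the first 45° anticlockwise (negative about tool z, which points down), rising 6.3 mm, then check.

```bash
python3 -m creep '0 0 -0.0005 0 0 -0.03; 0 0 -0.0013 0 0 -0.08; 0 0 -0.0022 0 0 -0.13; 0 0 -0.003 0 0 -0.18; 0 0 -0.0038 0 0 -0.23; 0 0 -0.0047 0 0 -0.28; 0 0 -0.0055 0 0 -0.33; 0 0 -0.0063 0 0 -0.375; 0 0 -0.0063 0 0 -0.375; 0 0 -0.0063 0 0 -0.375' - 50
python3 - <<'E'
from station import env
from h import *
f=env.grab_frame("wrist"); g=env.grab_frame("side"); print(env.observe()["ft_torque"])
a=cv2.resize(f["color"][160:385,120:420],(400,300),interpolation=cv2.INTER_CUBIC); b=cv2.resize(g["color"][250:325,185:285],(400,300),interpolation=cv2.INTER_CUBIC)
cv2.imwrite("pics/c5.png",np.hstack([a,b])[:,:,::-1])
E
```

```text
time_s: 8.55
position: [0.6188, 0.226, 0.0787]
tcp_rot: [[0.504, 0.863, 0.002], [0.863, -0.504, -0.003], [-0.002, 0.003, -1.0]]
contact_force: [-1.2, -3.2, 5.6]
opening: 0.0547
grasp_force: 52.0
[-0.85165168  0.05499224  0.01373013]
```

View pics/c5.png

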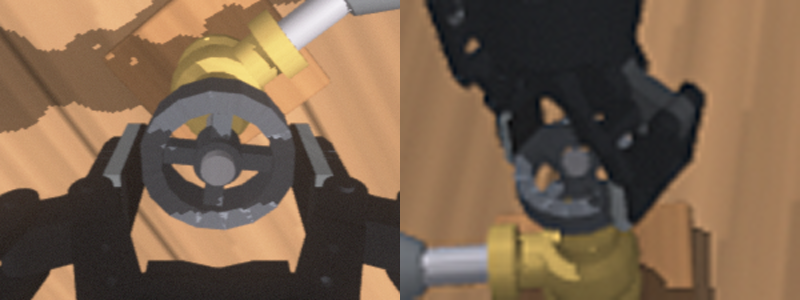

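Both pads are on the rim and the spokes are still square to the hand, so the wheel has turned 45° with it. I'll turn another 45°.

```bash
python3 -m creep '0 0 -0.0005 0 0 -0.03; 0 0 -0.0013 0 0 -0.08; 0 0 -0.0022 0 0 -0.13; 0 0 -0.003 0 0 -0.18; 0 0 -0.0038 0 0 -0.23; 0 0 -0.0047 0 0 -0.28; 0 0 -0.0055 0 0 -0.33; 0 0 -0.0063 0 0 -0.375; 0 0 -0.0063 0 0 -0.375; 0 0 -0.0063 0 0 -0.375' - 50 && python3 -m creep '0 0 0 0 0 0; 0 0 0 0 0 0; 0 0 0 0 0 0; 0 0 0 0 0 0; 0 0 0 0 0 0; 0 0 0 0 0 0' 0 50
```

```text
time_s: 9.65
position: [0.6189, 0.226, 0.085]
tcp_rot: [[-0.253, 0.967, 0.002], [0.967, 0.253, -0.003], [-0.003, 0.001, -1.0]]
contact_force: [-0.3, -5.1, 5.4]
opening: 0.0546
grasp_force: 52.1
time_s: 10.25
position: [0.6177, 0.2283, 0.0838]
tcp_rot: [[-0.255, 0.967, -0.0], [0.967, 0.255, 0.0], [0.0, -0.0, -1.0]]
contact_force: [-0.4, -0.4, -0.6]
opening: 0.0852
grasp_force: 0.0
```

Released, with the hand clear. I'll rise straight up, check the wheel's height and angle, and look.

```bash
python3 -m creep '0 0 -0.01 0 0 0; 0 0 -0.02 0 0 0; 0 0 -0.04 0 0 0; 0 0 -0.065 0 0 0; 0 0 -0.095 0 0 0; 0 0 -0.13 0 0 0; 0 0 -0.164 0 0 0; 0 0 -0.164 0 0 0; 0 0 -0.164 0 0 0; 0 0 -0.164 0 0 0; 0 0 -0.164 0 0 0' 0
python3 - <<'E'
from station import env
from h import *
s=env.observe();f=env.grab_frame("wrist"); g=env.grab_frame("top")
c=f["color"]; h=cv2.cvtColor(c,cv2.COLOR_RGB2HSV)
x0,y0=235,140; hh=h[y0:230,x0:325]
m=((hh[...,1]<75)&(hh[...,2]<135)).astype(np.uint8)
n,l,st,ce=cv2.connectedComponentsWithStats(m); i=1+np.argmax(st[1:,4])
e=cv2.fitEllipse(cv2.convexHull(np.argwhere(l==i)[:,::-1].astype(np.float32)))
T=f["tool_from_camera"]
o=s["position"]+s["tcp_rot"]@T[:3,3]
print(s["position"],st[i],np.add(e[0],(x0,y0)),e[1],"cam z",o[2])
w0=np.load("pics/w1.npz")["color"]
r=lambda x:cv2.resize(x,(400,400),interpolation=cv2.INTER_CUBIC)
cv2.imwrite("pics/c6.png",np.hstack([r(w0[140:230,235:325]),r(c[140:230,235:325])])[:,:,::-1])
t0=load("top")["color"]; d=cv2.absdiff(t0,g["color"])[225:265,240:350].max(2); print("cup area diff px",(d>40).sum())
E
```

```text
time_s: 11.35
position: [0.6172, 0.2274, 0.2465]
tcp_rot: [[-0.255, 0.967, -0.002], [0.967, 0.255, -0.001], [-0.001, -0.003, -1.0]]
contact_force: [0.8, -0.0, -0.9]
opening: 0.0852
grasp_force: 0.0
[0.61723966 0.22742633 0.24645266] [  22   25   56   57 1756] [284.30858994 193.41216278] (55.757659912109375, 56.23735046386719) cam z 0.4127256203530275
cup area diff px 3244
```

View pics/c6.png

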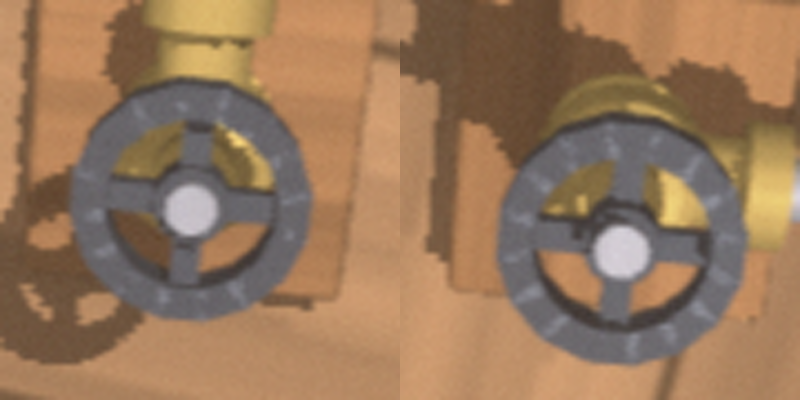

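The spokes sit at the same angle to the hand as before it turned, and the 45° view showed no slip, so the wheel is about 90° open. The rim also looks larger, so it has risen. The arm hides the cups in the top view, so I'll check salt and plug from the side, then hand in.

```bash
python3 - <<'E'
from station import env
from h import *
g=env.grab_frame("side")["color"]; t0=load("side")["color"]; d=cv2.absdiff(t0,g).max(2)
a,b=(d[215:248,308:340]>50).mean(),(d[145:200,228:280]>50).mean(); print("salt, plug changed fraction",a,b)
if a<.1 and b<.1: print(env.finish_job())
E
```

```text
salt, plug changed fraction 0.0 0.3437062937062937
```

```bash
python3 - <<'E'
from station import env
from h import *
g=env.grab_frame("side")["color"]; t0=load("side")["color"]
r=lambda x:cv2.resize(x[130:250,200:360],(400,300),interpolation=cv2.INTER_CUBIC)
cv2.imwrite("pics/c7.png",np.hstack([r(t0),r(g)])[:,:,::-1])
E
```

```text
(no output)
```

View pics/c7.png

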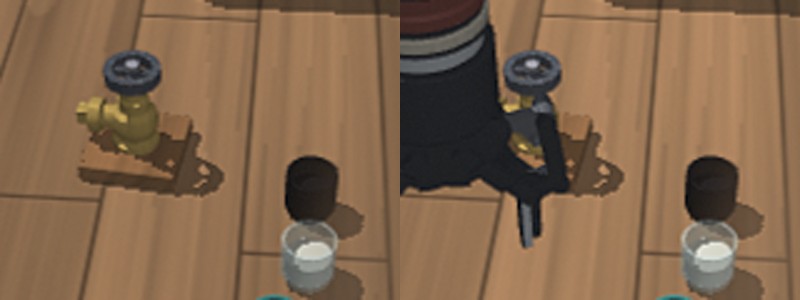

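The change at the plug valve is only the gripper in front of it. Its wheel at (532,72) looks the same as before, and the salt cellar at (710,255) hasn't moved. Handing in.

```bash
python3 -c "
from station import env;print(env.finish_job())"
```

```text
the job is handed in; nothing more can be done
None
```

I turned the spray valve's wheel about 90° anticlockwise with the hand rising alongside, then let go and handed the job in (no verdict came back); the plugged valve and salt cellar look unmoved in the last side view, and a first grip that rode over the rim was redone lower, with no sign that it turned the wheel.

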